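# Slide the die plate home under the punch bridge

## Task

Push the flat steel die plate across the bench with the fingertips, in under the low green bridge of the punching jig from its open mouth, until its leading end sits squarely against the red back stop, so that its hole lies under the punch guide. Keep it flat on the bench the whole way: do not lift it or tip it. Leave the flux tin, punch and firebrick where they are, and finish clear of everything.

Things in the scene. Friction and masses are not known exactly. Their poses are not given: they have to be found in the camera images.
- die_plate: loose bright steel plate lying flat on the bench, 120 (x) x 94 (y) x 10 mm thick, 30 mm hole in the middle, 0.7 to 0.9 kg; slides with ordinary friction (push of 2 to 8 N). Origin: centre of its underside, z up. Starts before the jig's mouth, middle 150 to 200 mm from the jig's origin along -x, up to 30 mm off its centre line, turned up to 0.3 rad.
- jig: green punching jig fixed to the bench. x: level along the slot, the way the plate goes in (roughly the robot's +y); z up. Origin: on the bench under the middle of the bridge; a plate fully home has its origin there. Bridge x -20 to 20, y -74 to 74, underside z 14, top 32 mm, with a brass guide 40 mm wide up to z 42. Slot 100 mm wide between the cheeks; the bench is its floor.
- jig_mouth (a point): middle of the jig's mouth, on the bench 47 mm before the jig's origin (-x of the jig). Here the slot is about 126 mm wide between the tips of two straight lead-in wings (27 degrees), 14 mm high, that narrow it to the 100 mm between the cheeks.
- jig_stop (a point): middle of the face of the red back stop, on the bench, 60.5 mm past the jig's origin (+x of the jig), so that a home plate shows 60 mm on the mouth side of the bridge's middle. The stop is 18 mm high and 140 mm wide; side rails 12 mm high and 104 mm apart join it to the bridge.
- flux_tin: bystander: upright round tin, 64 mm diameter, 75 mm high, orange band; origin at the centre of its underside. Stands to the robot's right, behind the plate's start.
- punch: bystander: upright dark steel punch, 32 mm diameter, 85 mm high, narrower at the top; origin at the centre of its underside. Stands to the robot's left, beyond the back stop and nearer the robot.
- firebrick: bystander: red-brown brick 114 x 64 mm, 50 mm high; origin at the centre of its underside. Lies to the robot's left beyond the back stop.

How it is judged:
By the outcome, as a careful person would: the job done as asked, in the order asked, and still so for the second after the job is handed in, with the robot touching nothing.
It also fails if it takes over 67 s, if anything falls off the work surface, if the arm or the gripper's body presses on something with over 40 N, if the wrist force passes 120 N, or if a joint passes its speed limit or range.

## Robot

A 6-joint arm with a two-finger parallel gripper is mounted at the origin on the work surface. World frame = base frame: x ahead of the robot, y to its left, z up, the work surface at z = 0. Lengths are in m, angles in rad, forces in N, time in s.
With the tool pointing down it reaches from about 0.35 to 0.975 m from the base axis. Payload 4.9 kg.
Tool frame: the origin (TCP) lies at the very end of the fingers, on their centre line; the grasp point (between the pads) lies 19 mm behind it; z points along the fingers, y is the direction in which the jaws open and shut (so a half turn about z gives the same grasp; the last joint's range is limited). The gripper opens to 85 mm and grips with 20 to 120 N. Pads are 22 mm wide; open, the fingers measure 114 mm over their backs; the gripper's body (76 mm by 85 mm) begins 54 mm behind the grasp point. The pads swing forward as they close: fully open they stand 13 mm farther back than shut.
Start: joints at [1.22, 0.053, 1.613, -0, 1.476, -0.119], TCP at [0.144, 0.608, 0.231] pointing down, gripper open.
Joint ranges: [-3.01, 3.01], [-1.01, 2.22], [0.06, 2.58], [-1.02, 4.17], [0.09, 2.62], [-3.14, 3.14]. Speed limits (rad/s): [2.57, 2.57, 3.14, 3.14, 3.14, 3.14].

## Interface

Orientations are given as a unit quaternion [w, x, y, z].
In Python, from plant import state, eyes, job_done gives the robot as it stands.
- The arm moves only by the tool apply_moves, never from a script. Its argument "commands" is a list of rows, each an object with "linear": the shift along the tool's x, y, z in m, a list of three; "delta_rot": the turn, a rotation vector about the tool's x, y, z in degrees, a list of three; "fingers": the closure in counts, from 0 (fully open) to 255 (shut). In form: [{"linear": [x, y, z], "delta_rot": [wx, wy, wz], "fingers": fingers}, ...]. A call has exactly 8 rows; each row is the pose to reach, as a shift and turn from the pose commanded when the call began, along the tool's axes at that moment; what a row does not reach only later rows make up. A row lasts 1/10 s, in which the tool goes at most 50 mm and 8.59 degrees, less where a joint would pass 70% of its speed; a pose out of reach is approached as far as the arm can. A call with a gripper value outside its range is refused whole. The fingers move at their own pace and stop on an object; the grip force is fixed at half the most. Time passes only in rows, so rows that repeat a pose let the fingers close, or fill a call up. It gives the time, the measured TCP pose, the force and the opening at its end, in the units of the state.
- state(): the state, without advancing time (a new reading comes with each control period).
- eyes.grab_frame(name): name is "side" or "top"; returns the picture (480x640x3 uint8, red, green, blue); there is no depth.
- eyes.camera_params(name): a dict with "fx", "fy", "cx", "cy" (pixels), "position" and "rotation" of the camera in the world. Camera axes: x right, y down, z forward; pixel columns grow to the right and rows downward; lengths in m; the calibration is good to about 2 mm. A picture is of the moment at which its call begins. camera_params takes no time and is no camera call.
- job_done(): hands the job in, once; it reports no verdict.
The state is a dict: "time": time; "joint_pos": joint angles; "joint_vel": joint speeds; "joint_efforts": joint torques, N m; "tool_pos": TCP position; "tool_rot": TCP orientation; "contact_force": force on the tool from outside, world axes, zero at the start; "ft_torque": the same for the moment, N m; "gripper_width": opening from 0.0 (shut) to 1.0 (fully open).
Only numpy, scipy, OpenCV 4.12 (cv2) and the standard library are available. Lean on these libraries where they do the work, as an engineer would, in place of code of your own. Each camera call takes 0.05 s, during which the arm holds its last target.

## Working session

There is one attempt and no reset: what is moved stays moved. The work goes in short steps, Python scripts to look and compute and a tool call to move; the robot and the scene stay as the last step left them, time stands still between calls to the robot, and variables do not carry over. Pictures are saved under pics/ and viewed, and the job is handed in when it is done.

Besides the shell and the picture viewer there is one more tool, called after ">>>" as name(argument=value, ...) on one line, values as JSON. apply_moves: Moves the arm, as the interface text tells. Its arguments: {"type":"object","properties":{"commands":{"type":"array","items":{"type":"object","properties":{"linear":{"type":"array","items":{"type":"number"}},"delta_rot":{"type":"array","items":{"type":"number"}},"fingers":{"type":"number"}}}}},"required":["commands"]}

```bash
ls; mkdir -p pics; python3 - <<'E'
from plant import state, eyes
import cv2
for n in ("top","side"):
    f=eyes.grab_frame(n); cv2.imwrite(f"pics/{n}0.png",f[:,:,::-1]); print(n,eyes.camera_params(n))
print(state())
E
```

```text
pics
top {'fx': 490.9865468052032, 'fy': 490.9865468052032, 'cx': 315.8401596689718, 'cy': 239.36192584137382, 'position': array([0.31732782, 0.0044549 , 1.17961849]), 'rotation': array([ 0.06862544, -0.69911497,  0.70891438, -0.06300177])}
side {'fx': 494.13240856719545, 'fy': 494.13240856719545, 'cx': 315.1611215166449, 'cy': 236.36938441916718, 'position': array([ 0.02466473, -0.59432853,  0.5691737 ]), 'rotation': array([-0.44583725,  0.81837204, -0.32211998,  0.16653851])}
{'time': 0.1, 'joint_pos': array([ 1.22001486e+00,  5.32792668e-02,  1.61416052e+00, -7.39881759e-06,
        1.47599525e+00, -1.18979024e-01]), 'joint_vel': array([-0.0006623 ,  0.00025596, -0.00487725,  0.00055655, -0.0026063 ,
       -0.00100745]), 'joint_efforts': array([ 4.01363313e-04, -3.94902635e+01, -3.71365786e+01, -1.64120775e-04,
        3.83019578e-03,  1.45794075e-05]), 'tool_pos': array([0.14337628, 0.60775299, 0.23019084]), 'tool_rot': array([-2.10804679e-04,  1.15641508e-01,  9.93290588e-01, -8.96756092e-04]), 'contact_force': array([-0.61759338, -0.07768637,  0.39961644]), 'ft_torque': array([-0.02733581,  0.00377364,  0.0333132 ]), 'gripper_width': 0.9993459194318782}
```

View pics/top0.png

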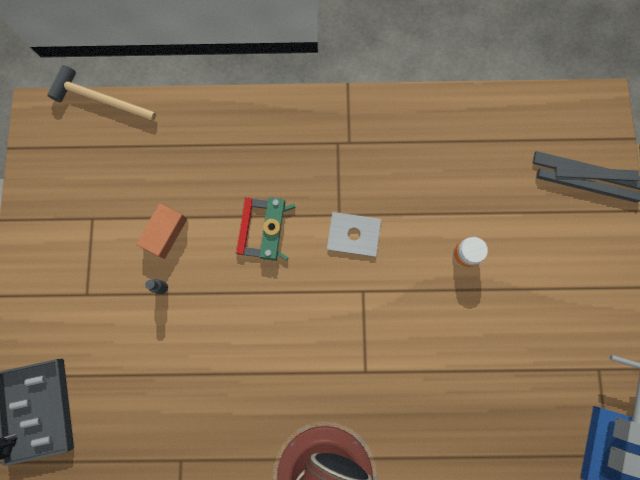

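View pics/side0.png

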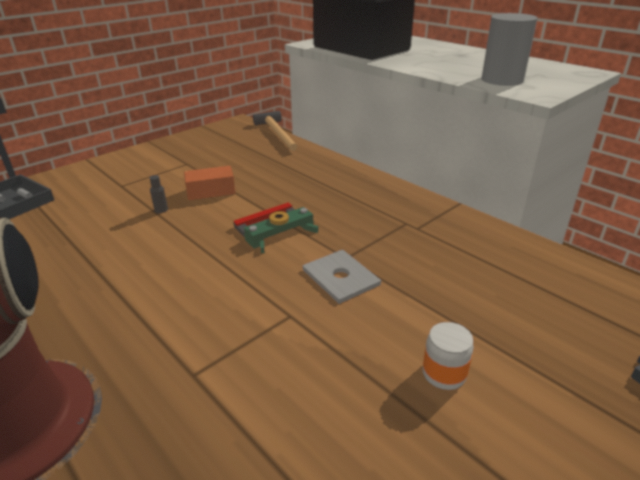

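The top view shows the plate at about (354,234), the jig's brass guide at (271,227) with its red stop at (245,226), and the tin at (470,252). The brick is at (162,231) and the punch at (157,286). The side view agrees. Next I measure.

```bash
cat > h.py <<'E'
import numpy as np, cv2
from scipy.spatial.transform import Rotation as R
from plant import state, eyes
def rays(name,px):
    c=eyes.camera_params(name); q=c['rotation']; M=R.from_quat([q[1],q[2],q[3],q[0]]).as_matrix()
    px=np.atleast_2d(px).astype(float)
    d=np.c_[(px[:,0]-c['cx'])/c['fx'],(px[:,1]-c['cy'])/c['fy'],np.ones(len(px))]@M.T
    return c['position'],d
def onz(name,px,z):
    p,d=rays(name,px); return p+d*((z-p[2])/d[:,2])[:,None]
def blob(mask,roi):
    m=np.zeros_like(mask); x0,y0,x1,y1=roi; m[y0:y1,x0:x1]=mask[y0:y1,x0:x1]
    cs,_=cv2.findContours(m,cv2.RETR_EXTERNAL,cv2.CHAIN_APPROX_NONE)
    return max(cs,key=cv2.contourArea)
def worldrect(name,c,z):
    w=onz(name,c.reshape(-1,2),z)[:,:2]*1000
    (cx,cy),(a,b),ang=cv2.minAreaRect(w.astype(np.float32))
    return (round(cx,1),round(cy,1)),(round(a,1),round(b,1)),round(ang,2)
def masks(f):
    h=cv2.cvtColor(f,cv2.COLOR_RGB2HSV)
    return dict(plate=cv2.inRange(h,(0,0,120),(180,45,255)),
      red=cv2.inRange(h,(0,200,90),(5,255,255))|cv2.inRange(h,(174,200,90),(180,255,255)),
      green=cv2.inRange(h,(60,90,40),(95,255,255)),
      brass=cv2.inRange(h,(16,130,150),(30,255,255)))
E
python3 - <<'E'
from h import *
f=cv2.imread('pics/top0.png')[:,:,::-1].copy()
for s in [(354,225),(245,228),(270,215),(266,224),(340,300),(292,208)]: print(s,cv2.cvtColor(f,cv2.COLOR_RGB2HSV)[s[1],s[0]])
m=masks(f)
c=blob(m['plate'],(315,200,395,270)); print('plate',worldrect('top',c,.01))
c=blob(m['red'],(225,185,262,270)); print('red',worldrect('top',c,.018),cv2.boundingRect(c))
c=blob(m['green'],(225,185,310,270)); print('green',worldrect('top',c,.032),cv2.boundingRect(c))
cv2.imwrite('pics/z.png',cv2.resize(f[180:280,220:400],None,fx=4,fy=4,interpolation=cv2.INTER_CUBIC)[:,:,::-1])
E
```

```text
(354, 225) [ 81  10 171]
(245, 228) [  0 187 180]
(270, 215) [ 76  94 127]
(266, 224) [ 21 125 188]
(340, 300) [ 16 108 168]
(292, 208) [55 49 67]
plate ((551.0, -79.8), (121.2, 94.8), 80.72)
red ((522.8, 185.3), (0.0, 0.0), 0.0) (244, 246, 1, 1)
green ((519.8, 110.9), (64.6, 63.3), 85.26) (260, 232, 28, 28)
```

View pics/z.png

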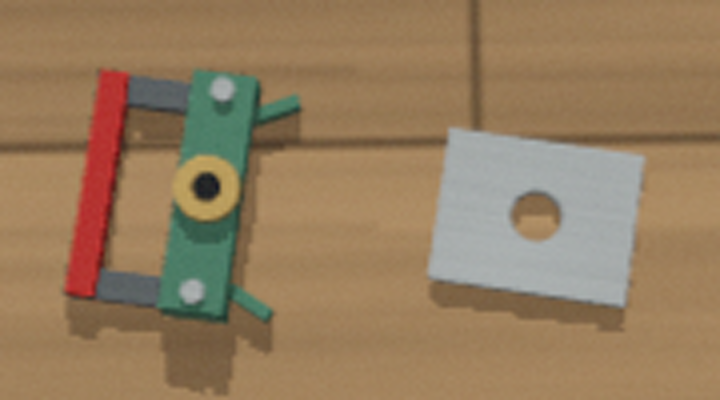

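```bash
sed -i 's/(0,200,90),(5,/(0,150,90),(5,/; s/(174,200,90)/(174,150,90)/; s/(60,90,40)/(60,70,40)/; s/(16,130,150),(30/(18,112,140),(30/' h.py
python3 - <<'E'
from h import *
f=cv2.imread('pics/top0.png')[:,:,::-1].copy()
m=masks(f)
cr=blob(m['red'],(225,185,262,270)); print('red',worldrect('top',cr,.018),cv2.boundingRect(cr))
c=blob(m['green'],(225,185,310,270)); print('green',cv2.boundingRect(c))
# bridge: open away wings
k=np.ones((9,9),np.uint8); g=m['green'].copy(); 
g=cv2.morphologyEx(cv2.morphologyEx(g,cv2.MORPH_CLOSE,np.ones((15,15),np.uint8)),cv2.MORPH_OPEN,k)
c=blob(g,(225,185,310,270)); print('bridge',worldrect('top',c,.032))
c=blob(m['brass'],(255,215,290,245)); (x,y),r=cv2.minEnclosingCircle(c); print('brass',x,y,r,onz('top',[[x,y]],.042))
for z in (.01,): 
    cp=blob(m['plate'],(315,200,395,270)); print('plate',worldrect('top',cp,z))
# tin and punch etc
h=cv2.cvtColor(f,cv2.COLOR_RGB2HSV)
w=blob(cv2.inRange(h,(0,0,170),(180,50,255)),(445,225,500,280)); (x,y),r=cv2.minEnclosingCircle(w); print('tin top',onz('top',[[x,y]],.075),r)
print(onz('top',[[162,231]],.05),onz('top',[[152,285]],.085))
# side
f=cv2.imread('pics/side0.png')[:,:,::-1].copy(); m=masks(f)
cp=blob(m['plate'],(295,240,390,305)); print('side plate',worldrect('side',cp,.01))
E
```

```text
red ((573.9, 185.5), (19.4, 139.1), 81.84) (236, 198, 16, 56)
green (259, 232, 29, 28)
bridge ((562.7, 115.2), (43.4, 147.6), 83.0)
brass 271.0 226.0 8.24631118774414 [[0.56578214 0.11806748 0.042     ]]
plate ((551.0, -79.8), (121.2, 94.8), 80.72)
tin top [[ 0.49837813 -0.3467203   0.075     ]] 13.960826873779297
[[0.55585378 0.37421103 0.05      ]] [[0.42540136 0.3796162  0.085     ]]
side plate ((547.8, -81.4), (118.3, 93.8), 80.92)
```

```bash
cat >> h.py <<'E'
def rowedges(f,score,ya,yb,xa,xb):
    """subpixel left/right crossing of a score image per row"""
    L=[];Rr=[]
    for y in range(ya,yb):
        s=score[y,xa:xb]; t=0.5*(s.max()+np.median(np.sort(s)[:6])); on=np.where(s>t)[0]
        a,b=on[0],on[-1]
        if a==0 or b==len(s)-1: continue
        L.append((xa+a-1+(t-s[a-1])/(s[a]-s[a-1]),y)); Rr.append((xa+b+(s[b]-t)/(s[b]-s[b+1]),y))
    return np.array(L),np.array(Rr)
def fit(name,px,z):
    w=onz(name,px,z)[:,:2]*1000
    vx,vy,x,y=cv2.fitLine(w.astype(np.float32),cv2.DIST_HUBER,0,.01,.01).ravel()
    if vx<0: vx,vy=-vx,-vy
    return np.array([x,y]),np.degrees(np.arctan2(vy,vx))+90
E
python3 - <<'E'
from h import *
f=cv2.imread('pics/top0.png')[:,:,::-1].astype(float)
red=f[:,:,0]-f[:,:,1]; sat=-(f.max(2)-f.min(2)); green=f[:,:,1]-f[:,:,0]
for nm,s,box,z in (('red',red,(202,250,228,262),.018),('bridge top',green,(203,214,250,282),.032),('bridge bot',green,(238,250,250,290),.032),('plate',sat,(219,246,316,392),.01)):
    for e in rowedges(f,s,*box): 
        p,a=fit('top',e,z); print(nm,len(e),p.round(1),a.round(2))
g=[ (220+222/4,180+88/4),(220+191/4,180+290/4)]
print(onz('top',g,.034)*1000)
w=onz('top',[(300,230),(250,230),(270,200),(270,260)],0);print(w)
E
```

```text
red 48 [575.3 195.3] 82.18
red 48 [577.5 176.1] 81.57Traceback (most recent call last):
  File "<stdin>", line 6, in <module>
  File "h.py", line 35, in fit
    w=onz(name,px,z)[:,:2]*1000
      ~~~^^^^^^^^^^^
  File "h.py", line 10, in onz
    p,d=rays(name,px); return p+d*((z-p[2])/d[:,2])[:,None]
        ~~~~^^^^^^^^^
  File "h.py", line 7, in rays
    d=np.c_[(px[:,0]-c['cx'])/c['fx'],(px[:,1]-c['cy'])/c['fy'],np.ones(len(px))]@M.T
             ~~^^^^^
IndexError: index 0 is out of bounds for axis 1 with size 0
```

```bash
python3 - <<'E'
from h import *
f=cv2.imread('pics/top0.png')[:,:,::-1].astype(float)
sat=-(f.max(2)-f.min(2)); green=f[:,:,1]-f[:,:,0]
for nm,s,box,z in (('plate',sat,(219,246,320,388),.01),('bridge bot',green,(238,248,250,282),.032),('bridge top',green,(206,212,258,284),.032)):
    for e in rowedges(f,s,*box): 
        if len(e)>3: p,a=fit('top',e,z); print(nm,len(e),p.round(1),a.round(2))
g=[ (220+222/4-.4,180+88/4-.4),(220+191/4-.4,180+290/4-.4)]
w=onz('top',g,.034)*1000; print(w, w.mean(0),np.degrees(np.arctan2(*(w[0]-w[1])[[1,0]]))+90)
E
```

```text
plate 27 [549.3 -18.1] 80.81
plate 27 [ 547.1 -140.7] 80.67
bridge bot 10 [528.2 142.5] 81.05
bridge bot 10 [527.6 102. ] 81.59
[[627.57327752 109.20535532  34.        ]
 [504.50697442 127.26120745  34.        ]] [566.04012597 118.23328139  34.        ] 81.65331566121694
```

Jig origin is about (566, 117.5) mm with its slot axis at 81.7°. The plate centre is about (550, -80) at 80.8°, roughly 12–13 mm off the slot line toward +x. The plan is to nudge it sideways onto the line from its far side, then push it in from behind.

>>> apply_moves(commands=[{"linear": [-0.033,-0.03,0],"delta_rot": [0,0,0],"fingers": 105},{"linear": [-0.066,-0.06,0],"delta_rot": [0,0,0],"fingers": 105},{"linear": [-0.099,-0.09,0],"delta_rot": [0,0,0],"fingers": 105},{"linear": [-0.132,-0.12,0],"delta_rot": [0,0,0],"fingers": 105},{"linear": [-0.165,-0.15,0],"delta_rot": [0,0,-1],"fingers": 105},{"linear": [-0.198,-0.18,0],"delta_rot": [0,0,-2],"fingers": 105},{"linear": [-0.231,-0.21,0],"delta_rot": [0,0,-3],"fingers": 105},{"linear": [-0.264,-0.24,0],"delta_rot": [0,0,-5],"fingers": 105}])

```text
time: 0.9
tool_pos: [0.3458, 0.3123, 0.2309]
tool_rot: [-0.0, 0.071, 0.997, -0.0]
contact_force: [0.5, 1.0, -0.1]
gripper_width: 0.585
```

```bash
cat >> h.py <<'E'
O=np.array([566,117.5])/1000; A=np.radians(81.7)
u=np.array([np.cos(A),np.sin(A)]); n=np.array([-np.sin(A),np.cos(A)])
def jig(p): d=np.array(p[:2])-O; return (np.array([d@u,d@n])*1000).round(1)
def rel(x,y,z,yawy=None):
    """delta in tool axes to world target (m); yawy: wanted heading of tool y, deg"""
    s=state(); q=s['tool_rot']; M=R.from_quat([q[1],q[2],q[3],q[0]])
    d=M.inv().apply(np.array([x,y,z])-s['tool_pos']); h=M.as_matrix()[:,1]
    r=None
    if yawy is not None:
        T=np.array([[np.sin(np.radians(yawy))*-1,np.cos(np.radians(yawy)),0],[np.cos(np.radians(yawy)),np.sin(np.radians(yawy)),0],[0,0,-1]]).T
        r=np.degrees((M.inv()*R.from_matrix(T)).as_rotvec()).round(2)
    print('t',round(s['time'],2),'tcp',s['tool_pos'].round(4),'jig',jig(s['tool_pos']),'yaw',np.degrees(np.arctan2(h[1],h[0])).round(2),'F',s['contact_force'].round(1),'w',round(s['gripper_width'],3))
    print('delta',d.round(4),'rot',r)
def J(a,b): return O+(a*u+b*n)/1000
E
python3 -c "
from h import *
print(jig([.55,-.08])); p=J(-197,-92); print(p); rel(*p,.23,81.7)"
```

```text
[-197.7  -12.7]
[ 0.6285982  -0.09071735]
t 0.9 tcp [0.3458 0.3123 0.2309] jig [161. 246.] yaw 81.8 F [ 0.5  1.  -0.1] w 0.585
delta [-0.3374 -0.3586  0.0009] rot [-0.01 -0.01  0.1 ]
```

>>> apply_moves(commands=[{"linear": [-0.033,-0.035,0],"delta_rot": [0,0,0],"fingers": 105},{"linear": [-0.066,-0.07,0],"delta_rot": [0,0,0],"fingers": 105},{"linear": [-0.099,-0.105,0],"delta_rot": [0,0,0],"fingers": 105},{"linear": [-0.132,-0.14,0],"delta_rot": [0,0,0],"fingers": 105},{"linear": [-0.165,-0.175,0],"delta_rot": [0,0,0],"fingers": 105},{"linear": [-0.198,-0.21,0],"delta_rot": [0,0,0],"fingers": 105},{"linear": [-0.231,-0.245,0],"delta_rot": [0,0,0],"fingers": 105},{"linear": [-0.264,-0.28,0],"delta_rot": [0,0,0],"fingers": 105}])

```text
time: 1.7
tool_pos: [0.5669, -0.003, 0.2308]
tool_rot: [-0.0, 0.072, 0.997, 0.0]
contact_force: [1.0, 0.9, -0.3]
gripper_width: 0.588
```

```bash
python3 -c "
from h import *
p=J(-197,-92); rel(*p,.05,81.7)"
```

```text
t 1.7 tcp [ 0.5669 -0.003   0.2308] jig [-119.1  -18.3] yaw 81.69 F [ 1.   0.9 -0.3] w 0.588
delta [-0.0739 -0.0779  0.1807] rot [ 0.01 -0.04 -0.01]
```

>>> apply_moves(commands=[{"linear": [-0.033,-0.035,0],"delta_rot": [0,0,0],"fingers": 105},{"linear": [-0.06,-0.063,0],"delta_rot": [0,0,0],"fingers": 105},{"linear": [-0.074,-0.078,0.01],"delta_rot": [0,0,0],"fingers": 105},{"linear": [-0.074,-0.078,0.05],"delta_rot": [0,0,0],"fingers": 105},{"linear": [-0.074,-0.078,0.09],"delta_rot": [0,0,0],"fingers": 105},{"linear": [-0.074,-0.078,0.13],"delta_rot": [0,0,0],"fingers": 105},{"linear": [-0.074,-0.078,0.17],"delta_rot": [0,0,0],"fingers": 105},{"linear": [-0.074,-0.078,0.18],"delta_rot": [0,0,0],"fingers": 105}])

```text
time: 2.5
tool_pos: [0.6238, -0.0878, 0.0448]
tool_rot: [-0.005, 0.072, 0.997, 0.001]
contact_force: [-0.3, -0.3, -1.2]
gripper_width: 0.594
```

```bash
python3 -c "
from h import *
p=J(-197,-92); rel(*p,.015,81.7)
for n in ('top','side'):
    f=eyes.grab_frame(n); 
    cv2.imwrite('pics/%s1.png'%n,cv2.resize(f[150:330,220:460],None,fx=3,fy=3)[:,:,::-1])"
```

```text
t 2.5 tcp [ 0.6238 -0.0878  0.0448] jig [-194.8  -86.8] yaw 81.71 F [-0.3 -0.3 -1.2] w 0.594
delta [-0.0055 -0.0023  0.0298] rot [ 0.07 -0.63  0.01]
```

View pics/top1.png

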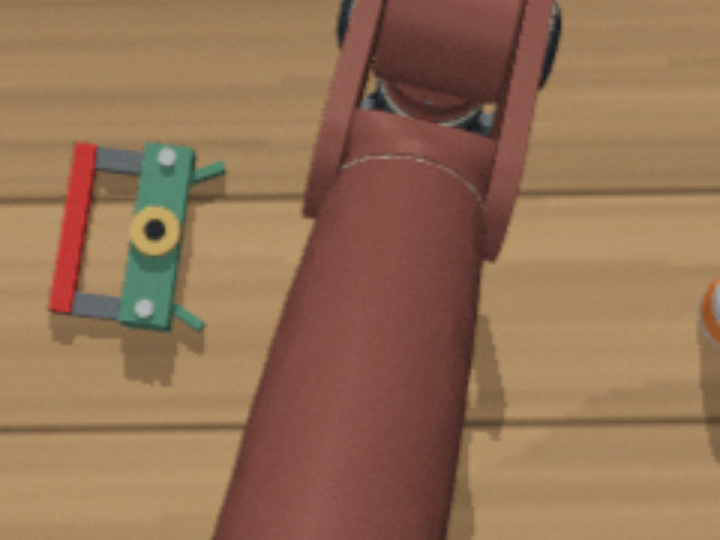

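View pics/side1.png

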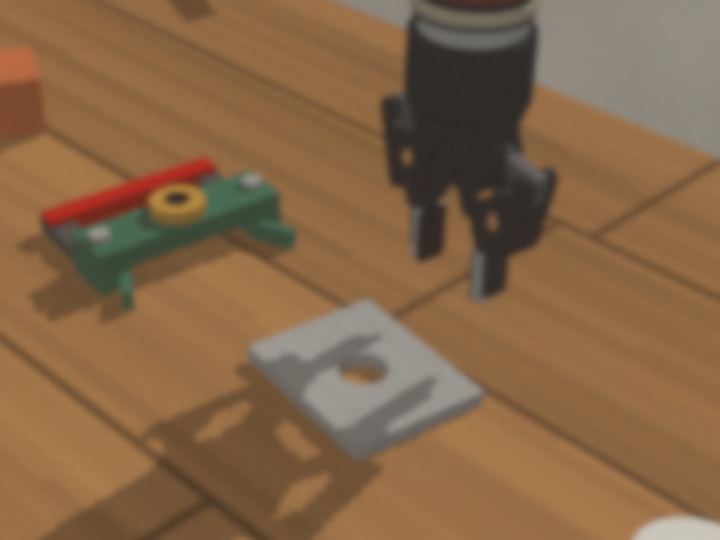

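The top view is blocked by the arm. The side view shows both fingertips in the clear on the plate's far side. Now I descend.

>>> apply_moves(commands=[{"linear": [-0.002,0,0.008],"delta_rot": [0,0,0],"fingers": 105},{"linear": [-0.002,0,0.016],"delta_rot": [0,0,0],"fingers": 105},{"linear": [-0.002,0,0.024],"delta_rot": [0,0,0],"fingers": 105},{"linear": [-0.002,0,0.032],"delta_rot": [0,0,0],"fingers": 105},{"linear": [-0.002,0,0.04],"delta_rot": [0,0,0],"fingers": 105},{"linear": [-0.002,0,0.044],"delta_rot": [0,0,0],"fingers": 105},{"linear": [-0.002,0,0.046],"delta_rot": [0,0,0],"fingers": 105},{"linear": [-0.002,0,0.046],"delta_rot": [0,0,0],"fingers": 105}])

```text
time: 3.4
tool_pos: [0.6301, -0.0892, 0.0049]
tool_rot: [-0.0, 0.072, 0.997, 0.0]
contact_force: [0.4, 0.4, 0.1]
gripper_width: 0.589
```

```bash
python3 -c "
from h import *
p=J(-197,-92); rel(*p,.0,81.7)
f=eyes.grab_frame('side'); 
cv2.imwrite('pics/side2.png',cv2.resize(f[190:310,290:450],None,fx=5,fy=5,interpolation=cv2.INTER_CUBIC)[:,:,::-1])"
```

```text
t 3.4 tcp [ 0.6301 -0.0892  0.0049] jig [-195.2  -93.2] yaw 81.72 F [0.4 0.4 0.1] w 0.589
delta [ 0.0012 -0.0018  0.0049] rot [ 0.   -0.03  0.02]
```

View pics/side2.png

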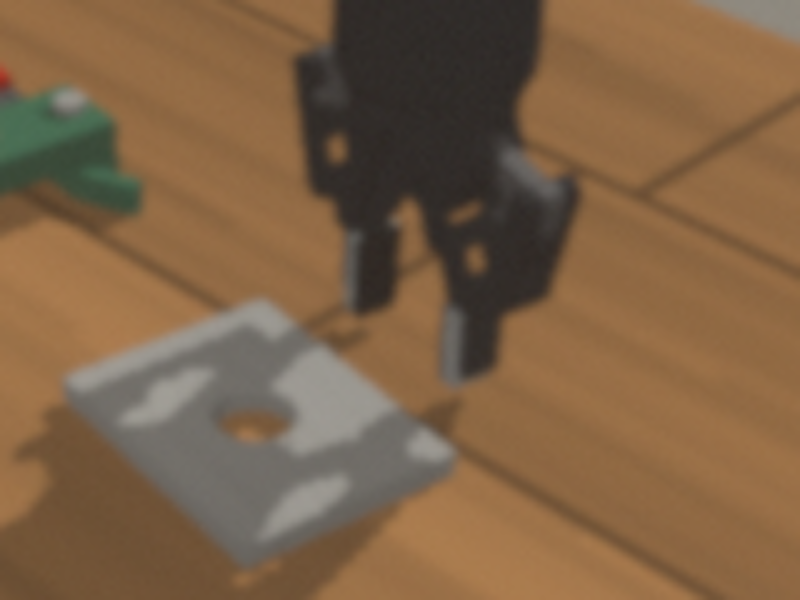

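Tips are still above the bench, so I lower 4 mm more (expected tip height about 4 mm).

>>> apply_moves(commands=[{"linear": [0,0,0.001],"delta_rot": [0,0,0],"fingers": 105},{"linear": [0,0,0.002],"delta_rot": [0,0,0],"fingers": 105},{"linear": [0,0,0.003],"delta_rot": [0,0,0],"fingers": 105},{"linear": [0,0,0.004],"delta_rot": [0,0,0],"fingers": 105},{"linear": [0.002,0,0.005],"delta_rot": [0,0,0],"fingers": 105},{"linear": [0.005,0,0.005],"delta_rot": [0,0,0],"fingers": 105},{"linear": [0.009,0,0.005],"delta_rot": [0,0,0],"fingers": 105},{"linear": [0.013,0,0.005],"delta_rot": [0,0,0],"fingers": 105}])

```text
time: 4.25
tool_pos: [0.617, -0.0872, 0.0003]
tool_rot: [-0.0, 0.072, 0.997, 0.0]
contact_force: [-0.3, 1.1, 0.2]
gripper_width: 0.592
```

```bash
python3 -c "
from h import *
p=J(-197,-58); rel(*p,.0,81.7)
f=eyes.grab_frame('side'); 
cv2.imwrite('pics/side3.png',cv2.resize(f[190:310,290:450],None,fx=5,fy=5,interpolation=cv2.INTER_CUBIC)[:,:,::-1])"
```

```text
t 4.25 tcp [ 6.17e-01 -8.72e-02  3.00e-04] jig [-195.2  -80. ] yaw 81.72 F [-0.3  1.1  0.2] w 0.592
delta [ 0.022  -0.0017  0.0003] rot [ 0.   -0.01  0.02]
```

View pics/side3.png

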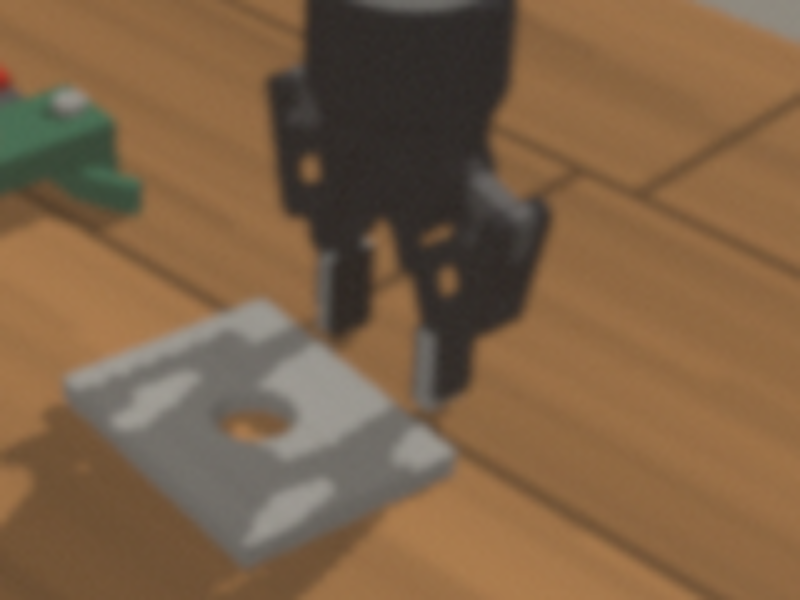

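The tips are just above the bench, beside the plate's far edge. I push slowly sideways.

>>> apply_moves(commands=[{"linear": [0.003,0,0],"delta_rot": [0,0,0],"fingers": 105},{"linear": [0.006,0,0],"delta_rot": [0,0,0],"fingers": 105},{"linear": [0.008,0,0],"delta_rot": [0,0,0],"fingers": 105},{"linear": [0.01,0,0],"delta_rot": [0,0,0],"fingers": 105},{"linear": [0.012,0,0],"delta_rot": [0,0,0],"fingers": 105},{"linear": [0.014,0,0],"delta_rot": [0,0,0],"fingers": 105},{"linear": [0.016,0,0],"delta_rot": [0,0,0],"fingers": 105},{"linear": [0.018,0,0],"delta_rot": [0,0,0],"fingers": 105}])

```text
time: 5.1
tool_pos: [0.5999, -0.0849, 0.0006]
tool_rot: [0.001, 0.072, 0.997, -0.0]
contact_force: [3.3, -0.3, -1.4]
gripper_width: 0.591
```

```bash
python3 -c "
from h import *
p=J(-197,-58); rel(*p,.0,81.7)
f=eyes.grab_frame('side'); 
cv2.imwrite('pics/side4.png',cv2.resize(f[190:310,290:450],None,fx=5,fy=5,interpolation=cv2.INTER_CUBIC)[:,:,::-1])"
```

```text
t 5.1 tcp [ 0.5999 -0.0849  0.0006] jig [-195.4  -62.8] yaw 81.73 F [ 3.3 -0.3 -1.4] w 0.591
delta [ 0.0048 -0.0016  0.0006] rot [-0.01  0.06  0.03]
```

View pics/side4.png

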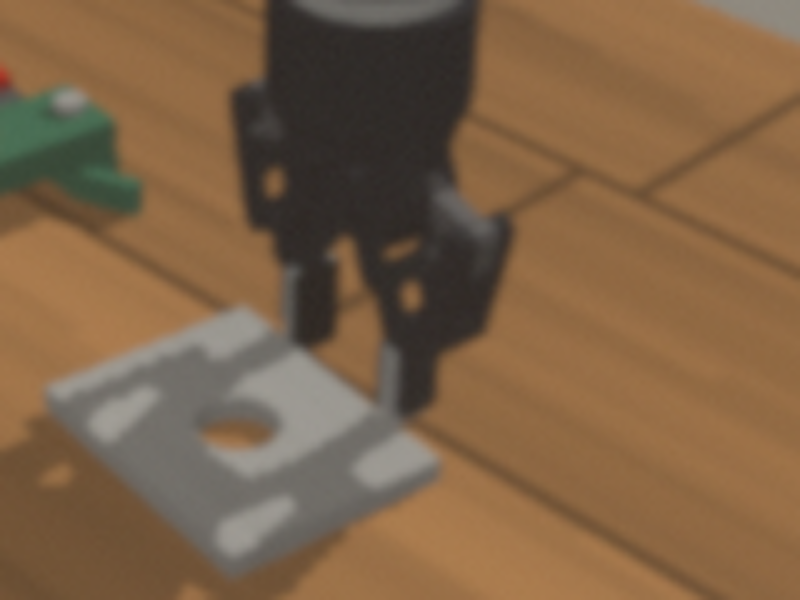

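The plate is moving with about 3 N of push. I go 5 mm further, back off and rise.

>>> apply_moves(commands=[{"linear": [0.002,0,0],"delta_rot": [0,0,0],"fingers": 105},{"linear": [0.004,0,0],"delta_rot": [0,0,0],"fingers": 105},{"linear": [0.005,0,0],"delta_rot": [0,0,0],"fingers": 105},{"linear": [0.005,0,0],"delta_rot": [0,0,0],"fingers": 105},{"linear": [-0.005,0,0],"delta_rot": [0,0,0],"fingers": 105},{"linear": [-0.02,0,0],"delta_rot": [0,0,0],"fingers": 105},{"linear": [-0.025,0,-0.03],"delta_rot": [0,0,0],"fingers": 105},{"linear": [-0.025,0,-0.07],"delta_rot": [0,0,0],"fingers": 105}])

```text
time: 5.95
tool_pos: [0.6219, -0.0877, 0.0673]
tool_rot: [-0.005, 0.072, 0.997, 0.001]
contact_force: [0.5, -0.7, 0.4]
gripper_width: 0.585
```

```bash
python3 -c "
from h import *
p=J(-300,0); print(p);rel(*p,.12,81.7-90)
f=eyes.grab_frame('side'); m=masks(f)
cv2.imwrite('pics/side5.png',f[:,:,::-1])
cp=blob(m['plate'],(285,240,390,310)); print('side plate',worldrect('side',cp,.01))
"
```

```text
[ 0.52269314 -0.17935774]
t 5.95 tcp [ 0.6219 -0.0877  0.0673] jig [-195.  -85.] yaw 81.72 F [ 0.5 -0.7  0.4] w 0.585
delta [ 0.0855 -0.105  -0.052 ] rot [-0.38 -0.46 90.02]
side plate ((533.4, -81.0), (120.1, 95.0), 81.69)
```

View pics/side5.png

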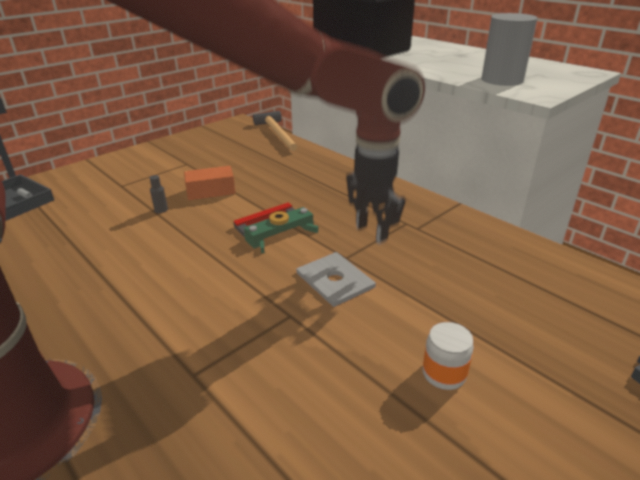

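The side view puts the plate on the slot line at 81.7°, with tin, punch and brick untouched. I rise, turn the tool 90° and go behind the plate.

>>> apply_moves(commands=[{"linear": [0,0,-0.03],"delta_rot": [0,0,4],"fingers": 105},{"linear": [0.005,-0.01,-0.05],"delta_rot": [0,0,12],"fingers": 105},{"linear": [0.02,-0.025,-0.05],"delta_rot": [0,0,20],"fingers": 105},{"linear": [0.035,-0.045,-0.05],"delta_rot": [0,0,28],"fingers": 105},{"linear": [0.05,-0.065,-0.05],"delta_rot": [0,0,36],"fingers": 105},{"linear": [0.065,-0.08,-0.05],"delta_rot": [0,0,44],"fingers": 105},{"linear": [0.075,-0.095,-0.05],"delta_rot": [0,0,52],"fingers": 105},{"linear": [0.083,-0.1,-0.05],"delta_rot": [0,0,60],"fingers": 105}])

```text
time: 6.8
tool_pos: [0.5264, -0.1761, 0.1197]
tool_rot: [-0.001, 0.564, 0.826, -0.0]
contact_force: [-0.4, 0.7, 0.2]
gripper_width: 0.588
```

>>> apply_moves(commands=[{"linear": [0,0,0],"delta_rot": [0,0,8],"fingers": 105},{"linear": [0,0,0],"delta_rot": [0,0,16],"fingers": 105},{"linear": [0,0,0],"delta_rot": [0,0,24],"fingers": 105},{"linear": [0,0,0],"delta_rot": [0,0,30],"fingers": 105},{"linear": [0,0,0],"delta_rot": [0,0,30],"fingers": 105},{"linear": [0,0,0.02],"delta_rot": [0,0,30],"fingers": 105},{"linear": [0,0,0.04],"delta_rot": [0,0,30],"fingers": 105},{"linear": [0,0,0.04],"delta_rot": [0,0,30],"fingers": 105}])

```text
time: 7.6
tool_pos: [0.5253, -0.1741, 0.0768]
tool_rot: [-0.004, 0.756, 0.655, -0.002]
contact_force: [-0.8, 0.3, -0.7]
gripper_width: 0.585
```

```bash
python3 -c "
from h import *
p=J(-292,0); rel(*p,.00,81.7-90); print(state()['joint_pos'].round(2))
f=eyes.grab_frame('side'); cv2.imwrite('pics/side6.png',f[:,:,::-1])
"
```

```text
t 7.6 tcp [ 0.5253 -0.1741  0.0768] jig [-294.4   -1.8] yaw -8.16 F [-0.8  0.3 -0.7] w 0.585
delta [ 0.0023 -0.0012  0.0768] rot [-0.42 -0.13  0.14]
[-0.45  0.04  1.9  -0.    1.21 -0.31]
```

View pics/side6.png

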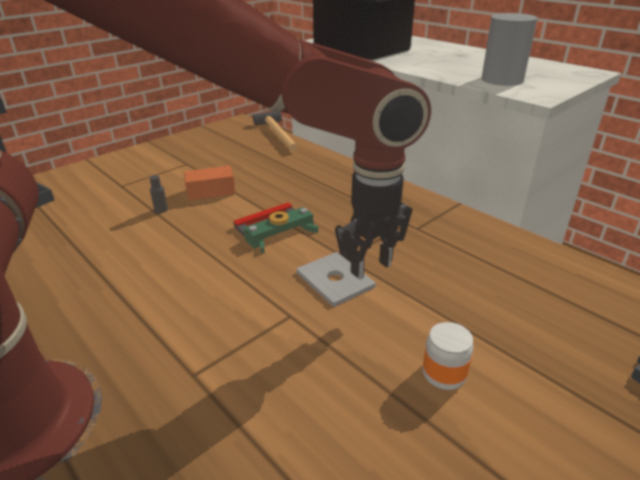

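Fingers are behind the plate's rear edge, square to the slot. I descend.

>>> apply_moves(commands=[{"linear": [0,-0.001,0.015],"delta_rot": [0,0,0],"fingers": 105},{"linear": [0,-0.001,0.03],"delta_rot": [0,0,0],"fingers": 105},{"linear": [0,-0.001,0.045],"delta_rot": [0,0,0],"fingers": 105},{"linear": [0,-0.001,0.058],"delta_rot": [0,0,0],"fingers": 105},{"linear": [0,-0.001,0.066],"delta_rot": [0,0,0],"fingers": 105},{"linear": [0,-0.001,0.071],"delta_rot": [0,0,0],"fingers": 105},{"linear": [0,-0.001,0.074],"delta_rot": [0,0,0],"fingers": 105},{"linear": [0,-0.001,0.074],"delta_rot": [0,0,0],"fingers": 105}])

```text
time: 8.45
tool_pos: [0.5268, -0.1752, 0.0062]
tool_rot: [-0.0, 0.756, 0.654, -0.0]
contact_force: [-0.8, -0.2, -0.4]
gripper_width: 0.589
```

```bash
python3 -c "
from h import *
p=J(-270,0); rel(*p,.00,81.7-90)
f=eyes.grab_frame('side'); cv2.imwrite('pics/side7.png',cv2.resize(f[190:310,290:450],None,fx=5,fy=5,interpolation=cv2.INTER_CUBIC)[:,:,::-1])
"
```

```text
t 8.45 tcp [ 0.5268 -0.1752  0.0062] jig [-295.3   -3.5] yaw -8.28 F [-0.8 -0.2 -0.4] w 0.589
delta [ 0.0253 -0.0035  0.0062] rot [-0.01 -0.    0.02]
```

View pics/side7.png

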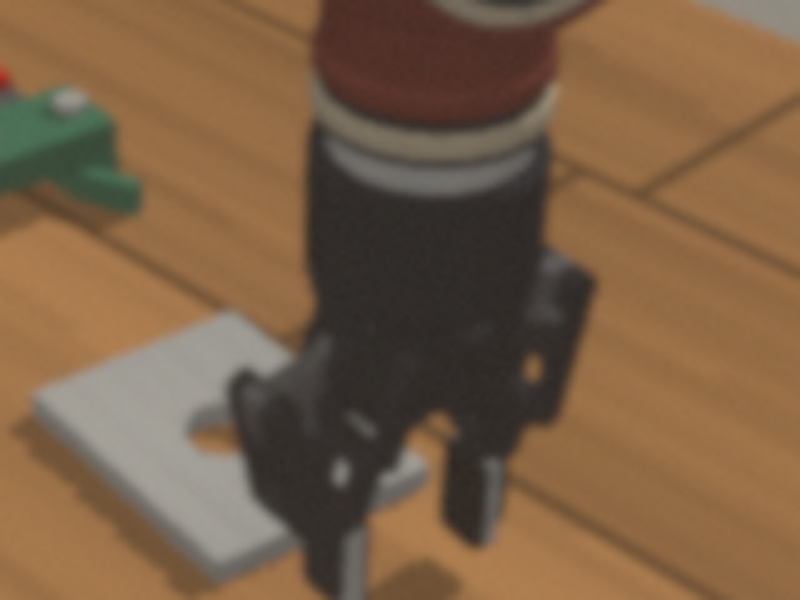

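>>> apply_moves(commands=[{"linear": [0,-0.002,0.002],"delta_rot": [0,0,0],"fingers": 105},{"linear": [0,-0.004,0.004],"delta_rot": [0,0,0],"fingers": 105},{"linear": [0.003,-0.004,0.006],"delta_rot": [0,0,0],"fingers": 105},{"linear": [0.009,-0.004,0.006],"delta_rot": [0,0,0],"fingers": 105},{"linear": [0.015,-0.004,0.006],"delta_rot": [0,0,0],"fingers": 105},{"linear": [0.019,-0.004,0.006],"delta_rot": [0,0,0],"fingers": 105},{"linear": [0.024,-0.004,0.006],"delta_rot": [0,0,0],"fingers": 105},{"linear": [0.03,-0.004,0.006],"delta_rot": [0,0,0],"fingers": 105}])

```text
time: 9.3
tool_pos: [0.5273, -0.1452, 0.0005]
tool_rot: [0.001, 0.756, 0.654, -0.001]
contact_force: [-0.5, -4.4, -0.1]
gripper_width: 0.589
```

>>> apply_moves(commands=[{"linear": [0.006,0,0],"delta_rot": [0,0,0],"fingers": 105},{"linear": [0.012,0,0],"delta_rot": [0,0,0],"fingers": 105},{"linear": [0.018,0,0],"delta_rot": [0,0,0],"fingers": 105},{"linear": [0.024,0,0],"delta_rot": [0,0,0],"fingers": 105},{"linear": [0.03,0,0],"delta_rot": [0,0,0],"fingers": 105},{"linear": [0.036,0,0],"delta_rot": [0,0,0],"fingers": 105},{"linear": [0.042,0,0],"delta_rot": [0,0,0],"fingers": 105},{"linear": [0.048,0,0],"delta_rot": [0,0,0],"fingers": 105}])

```text
time: 10.1
tool_pos: [0.5342, -0.097, 0.0004]
tool_rot: [0.0, 0.756, 0.654, -0.0]
contact_force: [-1.1, -4.2, 0.7]
gripper_width: 0.586
```

```bash
python3 -c "
from h import *
p=J(-71,0); rel(*p,.00,81.7-90)
f=eyes.grab_frame('side'); cv2.imwrite('pics/side8.png',cv2.resize(f[180:310,220:400],None,fx=4,fy=4,interpolation=cv2.INTER_CUBIC)[:,:,::-1])
f=eyes.grab_frame('top'); cv2.imwrite('pics/top8.png',cv2.resize(f[180:300,220:400],None,fx=4,fy=4,interpolation=cv2.INTER_CUBIC)[:,:,::-1])
"
```

```text
t 10.1 tcp [ 5.342e-01 -9.700e-02  4.000e-04] jig [-216.9    0.5] yaw -8.28 F [-1.1 -4.2  0.7] w 0.586
delta [0.1459 0.0006 0.0004] rot [0.   0.01 0.02]
```

View pics/side8.png

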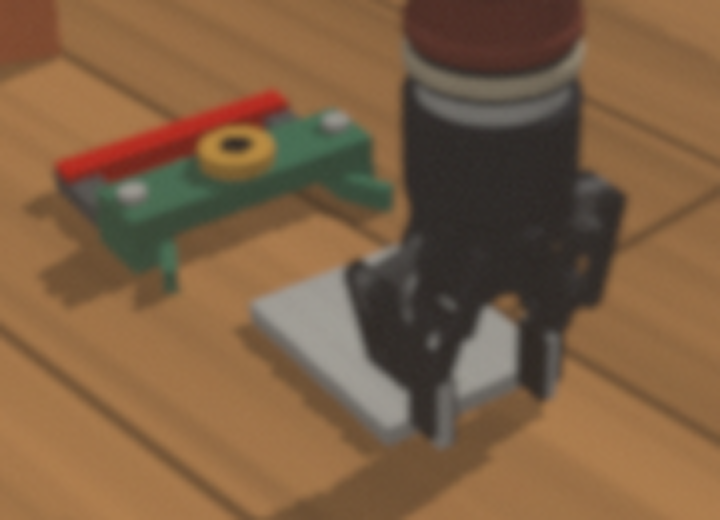

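View pics/top8.png

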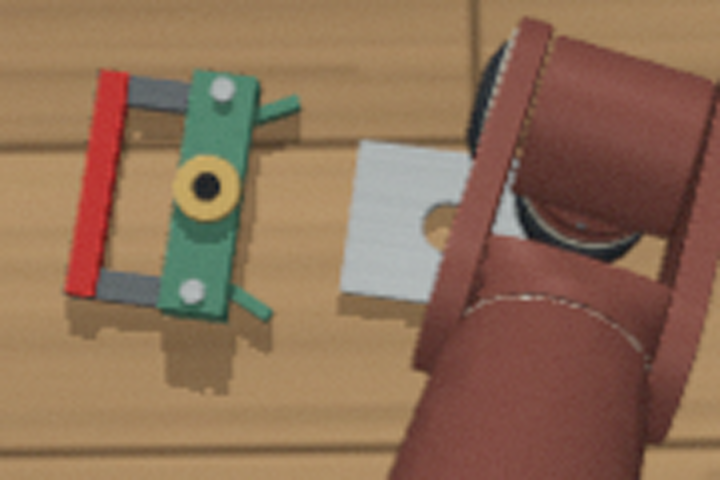

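```bash
python3 -c "
from h import *
for q in ((360,142),(342,292)):
    w=onz('top',[(220+q[0]/4-.4,180+q[1]/4-.4)],.01)[0]; print(jig(w))"
```

```text
[-85.  -45.4]
[-86.7  48.1]
```

>>> apply_moves(commands=[{"linear": [0.005,0,0],"delta_rot": [0,0,0],"fingers": 105},{"linear": [0.01,0,0],"delta_rot": [0,0,0],"fingers": 105},{"linear": [0.015,0,0],"delta_rot": [0,0,0],"fingers": 105},{"linear": [0.02,0,0],"delta_rot": [0,0,0],"fingers": 105},{"linear": [0.025,0,0],"delta_rot": [0,0,0],"fingers": 105},{"linear": [0.03,0,0],"delta_rot": [0,0,0],"fingers": 105},{"linear": [0.035,0,0],"delta_rot": [0,0,0],"fingers": 105},{"linear": [0.04,0,0],"delta_rot": [0,0,0],"fingers": 105}])

```text
time: 11.0
tool_pos: [0.5398, -0.0574, 0.0003]
tool_rot: [-0.0, 0.756, 0.654, -0.0]
contact_force: [-0.8, -4.2, -0.4]
gripper_width: 0.591
```

The plate is within about 1.3 mm of the slot line, with the leading edge now at the mouth. I continue more slowly.

>>> apply_moves(commands=[{"linear": [0.003,0,0],"delta_rot": [0,0,0],"fingers": 105},{"linear": [0.006,0,0],"delta_rot": [0,0,0],"fingers": 105},{"linear": [0.009,0,0],"delta_rot": [0,0,0],"fingers": 105},{"linear": [0.012,0,0],"delta_rot": [0,0,0],"fingers": 105},{"linear": [0.015,0,0],"delta_rot": [0,0,0],"fingers": 105},{"linear": [0.018,0,0],"delta_rot": [0,0,0],"fingers": 105},{"linear": [0.021,0,0],"delta_rot": [0,0,0],"fingers": 105},{"linear": [0.024,0,0],"delta_rot": [0,0,0],"fingers": 105}])

```text
time: 11.8
tool_pos: [0.5433, -0.0338, 0.0003]
tool_rot: [-0.0, 0.756, 0.654, -0.0]
contact_force: [-2.1, -3.6, 0.7]
gripper_width: 0.583
```

```bash
python3 -c "
from h import *
p=J(-71,0); rel(*p,.00,81.7-90)
f=eyes.grab_frame('side'); cv2.imwrite('pics/side9.png',cv2.resize(f[180:310,220:400],None,fx=4,fy=4,interpolation=cv2.INTER_CUBIC)[:,:,::-1])
f=eyes.grab_frame('top'); cv2.imwrite('pics/top9.png',cv2.resize(f[180:300,220:400],None,fx=4,fy=4,interpolation=cv2.INTER_CUBIC)[:,:,::-1])
"
```

```text
t 11.8 tcp [ 5.433e-01 -3.380e-02  3.000e-04] jig [-153.     0.6] yaw -8.28 F [-2.1 -3.6  0.7] w 0.583
delta [0.082  0.0007 0.0003] rot [-0.01 -0.    0.02]
```

View pics/side9.png

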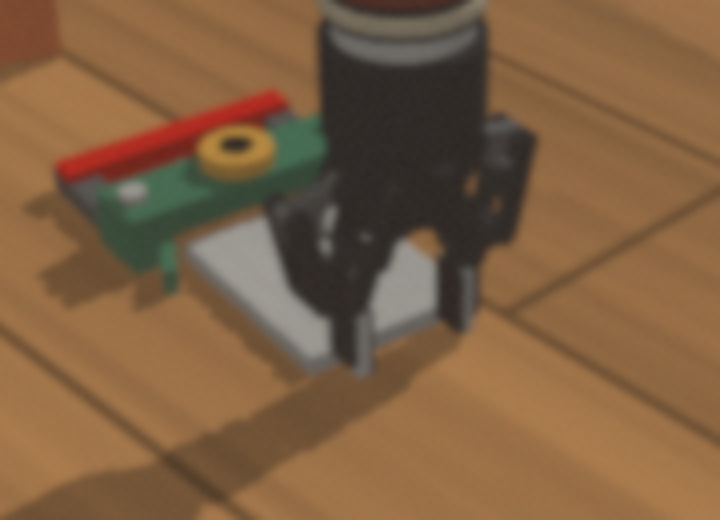

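View pics/top9.png

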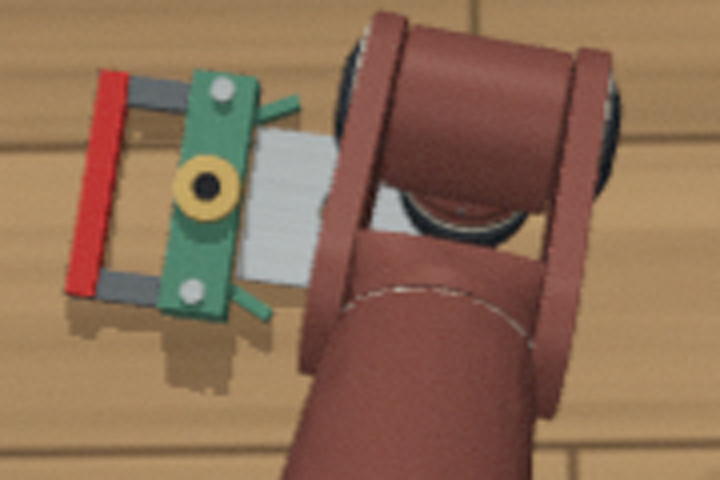

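The plate sits centred between the wings, its leading edge just at the bridge face. I continue at 30 mm/s and watch the force.

>>> apply_moves(commands=[{"linear": [0.003,0,0],"delta_rot": [0,0,0],"fingers": 105},{"linear": [0.006,0,0],"delta_rot": [0,0,0],"fingers": 105},{"linear": [0.009,0,0],"delta_rot": [0,0,0],"fingers": 105},{"linear": [0.012,0,0],"delta_rot": [0,0,0],"fingers": 105},{"linear": [0.015,0,0],"delta_rot": [0,0,0],"fingers": 105},{"linear": [0.018,0,0],"delta_rot": [0,0,0],"fingers": 105},{"linear": [0.021,0,0],"delta_rot": [0,0,0],"fingers": 105},{"linear": [0.024,0,0],"delta_rot": [0,0,0],"fingers": 105}])

```text
time: 12.7
tool_pos: [0.5467, -0.0101, 0.0003]
tool_rot: [-0.0, 0.756, 0.654, -0.0]
contact_force: [-1.1, -5.2, 0.6]
gripper_width: 0.589
```

>>> apply_moves(commands=[{"linear": [0.003,0,0],"delta_rot": [0,0,0],"fingers": 105},{"linear": [0.006,0,0],"delta_rot": [0,0,0],"fingers": 105},{"linear": [0.009,0,0],"delta_rot": [0,0,0],"fingers": 105},{"linear": [0.012,0,0],"delta_rot": [0,0,0],"fingers": 105},{"linear": [0.015,0,0],"delta_rot": [0,0,0],"fingers": 105},{"linear": [0.018,0,0],"delta_rot": [0,0,0],"fingers": 105},{"linear": [0.021,0,0],"delta_rot": [0,0,0],"fingers": 105},{"linear": [0.024,0,0],"delta_rot": [0,0,0],"fingers": 105}])

```text
time: 13.5
tool_pos: [0.5502, 0.0136, 0.0003]
tool_rot: [-0.0, 0.756, 0.654, -0.0]
contact_force: [-0.8, -4.0, 1.0]
gripper_width: 0.592
```

```bash
python3 -c "
from h import *
p=J(-71,0); rel(*p,.00,81.7-90)
f=eyes.grab_frame('side'); cv2.imwrite('pics/side10.png',cv2.resize(f[180:310,220:400],None,fx=4,fy=4,interpolation=cv2.INTER_CUBIC)[:,:,::-1])
f=eyes.grab_frame('top'); cv2.imwrite('pics/top10.png',cv2.resize(f[180:300,220:400],None,fx=4,fy=4,interpolation=cv2.INTER_CUBIC)[:,:,::-1])
"
```

```text
t 13.5 tcp [5.502e-01 1.360e-02 3.000e-04] jig [-105.1    0.6] yaw -8.28 F [-0.8 -4.   1. ] w 0.592
delta [0.0341 0.0006 0.0003] rot [-0.01 -0.    0.02]
```

View pics/side10.png

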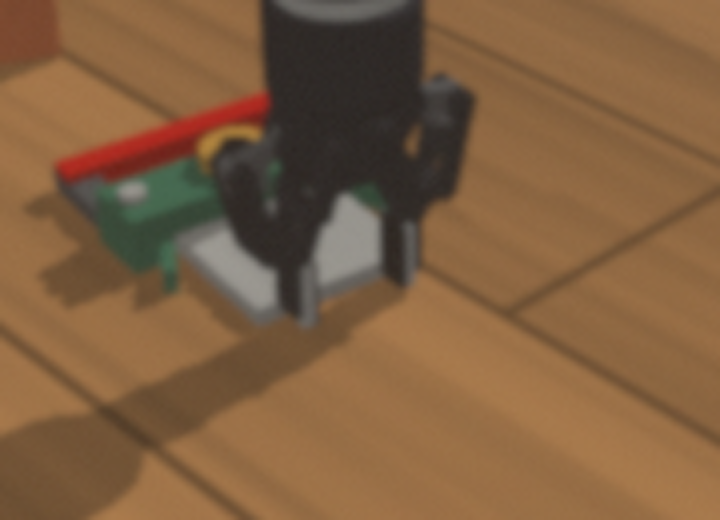

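View pics/top10.png

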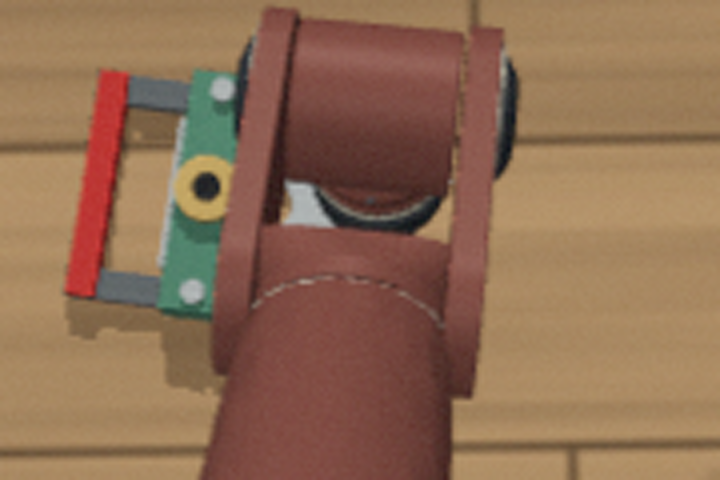

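The leading edge has come out past the bridge, free and square. I go on, slowing near the stop.

>>> apply_moves(commands=[{"linear": [0.003,0,0],"delta_rot": [0,0,0],"fingers": 105},{"linear": [0.006,0,0],"delta_rot": [0,0,0],"fingers": 105},{"linear": [0.009,0,0],"delta_rot": [0,0,0],"fingers": 105},{"linear": [0.012,0,0],"delta_rot": [0,0,0],"fingers": 105},{"linear": [0.015,0,0],"delta_rot": [0,0,0],"fingers": 105},{"linear": [0.018,0,0],"delta_rot": [0,0,0],"fingers": 105},{"linear": [0.021,0,0],"delta_rot": [0,0,0],"fingers": 105},{"linear": [0.024,0,0],"delta_rot": [0,0,0],"fingers": 105}])

```text
time: 14.4
tool_pos: [0.5537, 0.0374, 0.0003]
tool_rot: [-0.0, 0.756, 0.654, -0.0]
contact_force: [-0.6, -4.4, 0.2]
gripper_width: 0.588
```

>>> apply_moves(commands=[{"linear": [0.001,0,0],"delta_rot": [0,0,0],"fingers": 105},{"linear": [0.002,0,0],"delta_rot": [0,0,0],"fingers": 105},{"linear": [0.003,0,0],"delta_rot": [0,0,0],"fingers": 105},{"linear": [0.004,0,0],"delta_rot": [0,0,0],"fingers": 105},{"linear": [0.005,0,0],"delta_rot": [0,0,0],"fingers": 105},{"linear": [0.005,0,0],"delta_rot": [0,0,0],"fingers": 105},{"linear": [0.006,0,0],"delta_rot": [0,0,0],"fingers": 105},{"linear": [0.006,0,0],"delta_rot": [0,0,0],"fingers": 105}])

```text
time: 15.2
tool_pos: [0.5545, 0.0432, 0.0003]
tool_rot: [-0.0, 0.756, 0.654, 0.0]
contact_force: [0.3, -3.7, 0.2]
gripper_width: 0.589
```

```bash
python3 -c "
from h import *
p=J(-71,0); rel(*p,.00,81.7-90)
f=eyes.grab_frame('side'); cv2.imwrite('pics/side11.png',cv2.resize(f[180:310,220:400],None,fx=4,fy=4,interpolation=cv2.INTER_CUBIC)[:,:,::-1])
f=eyes.grab_frame('top'); cv2.imwrite('pics/top11.png',cv2.resize(f[180:300,220:400],None,fx=4,fy=4,interpolation=cv2.INTER_CUBIC)[:,:,::-1])
"
```

```text
t 15.2 tcp [5.545e-01 4.320e-02 3.000e-04] jig [-75.2   0.6] yaw -8.28 F [ 0.3 -3.7  0.2] w 0.589
delta [0.0042 0.0006 0.0003] rot [-0.   -0.01  0.02]
```

View pics/top11.png

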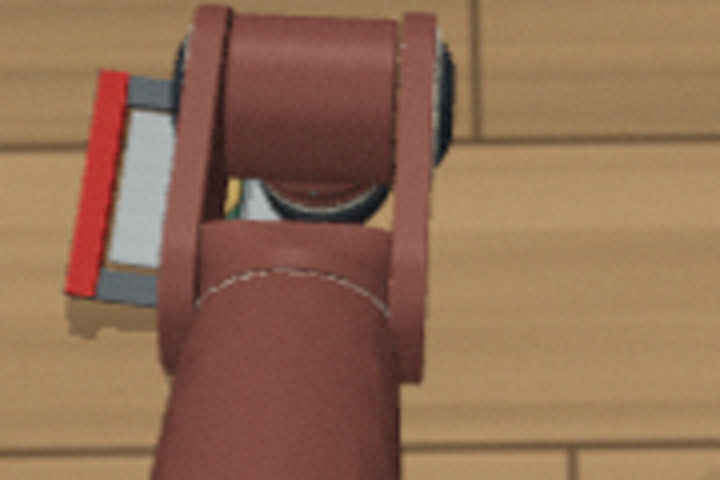

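The top view shows the plate about 5 mm short of the stop, square and between the rails. I creep forward.

>>> apply_moves(commands=[{"linear": [0.0005,0,0],"delta_rot": [0,0,0],"fingers": 105},{"linear": [0.001,0,0],"delta_rot": [0,0,0],"fingers": 105},{"linear": [0.0015,0,0],"delta_rot": [0,0,0],"fingers": 105},{"linear": [0.002,0,0],"delta_rot": [0,0,0],"fingers": 105},{"linear": [0.0025,0,0],"delta_rot": [0,0,0],"fingers": 105},{"linear": [0.003,0,0],"delta_rot": [0,0,0],"fingers": 105},{"linear": [0.003,0,0],"delta_rot": [0,0,0],"fingers": 105},{"linear": [0.003,0,0],"delta_rot": [0,0,0],"fingers": 105}])

```text
time: 16.1
tool_pos: [0.555, 0.0462, 0.0003]
tool_rot: [-0.0, 0.756, 0.654, 0.0]
contact_force: [-0.9, -3.6, 0.4]
gripper_width: 0.588
```

>>> apply_moves(commands=[{"linear": [0.0005,0,0],"delta_rot": [0,0,0],"fingers": 105},{"linear": [0.001,0,0],"delta_rot": [0,0,0],"fingers": 105},{"linear": [0.001,0,0],"delta_rot": [0,0,0],"fingers": 105},{"linear": [0.0015,0,0],"delta_rot": [0,0,0],"fingers": 105},{"linear": [0.0015,0,0],"delta_rot": [0,0,0],"fingers": 105},{"linear": [0.002,0,0],"delta_rot": [0,0,0],"fingers": 105},{"linear": [0.002,0,0],"delta_rot": [0,0,0],"fingers": 105},{"linear": [0.002,0,0],"delta_rot": [0,0,0],"fingers": 105}])

```text
time: 16.9
tool_pos: [0.5552, 0.048, 0.0003]
tool_rot: [0.0, 0.756, 0.654, -0.0]
contact_force: [-1.2, -4.1, 0.5]
gripper_width: 0.589
```

>>> apply_moves(commands=[{"linear": [0.0003,0,0],"delta_rot": [0,0,0],"fingers": 105},{"linear": [0.0006,0,0],"delta_rot": [0,0,0],"fingers": 105},{"linear": [0.0009,0,0],"delta_rot": [0,0,0],"fingers": 105},{"linear": [0.0012,0,0],"delta_rot": [0,0,0],"fingers": 105},{"linear": [0.0015,0,0],"delta_rot": [0,0,0],"fingers": 105},{"linear": [0.0015,0,0],"delta_rot": [0,0,0],"fingers": 105},{"linear": [0.0015,0,0],"delta_rot": [0,0,0],"fingers": 105},{"linear": [0.0015,0,0],"delta_rot": [0,0,0],"fingers": 105}])

```text
time: 17.7
tool_pos: [0.5553, 0.0481, 0.0003]
tool_rot: [0.001, 0.756, 0.654, -0.001]
contact_force: [-1.4, -9.3, 0.7]
gripper_width: 0.59
```

```bash
python3 -c "
from h import *
p=J(-71,0); rel(*p,.00,81.7-90)
f=eyes.grab_frame('top'); cv2.imwrite('pics/top12.png',cv2.resize(f[190:260,230:300],None,fx=8,fy=8,interpolation=cv2.INTER_CUBIC)[:,:,::-1])
"
```

```text
t 17.7 tcp [5.553e-01 4.810e-02 3.000e-04] jig [-70.2   0.5] yaw -8.25 F [-1.4 -9.3  0.7] w 0.59
delta [-0.0008  0.0005  0.0003] rot [-0.01  0.16  0.05]
```

View pics/top12.png

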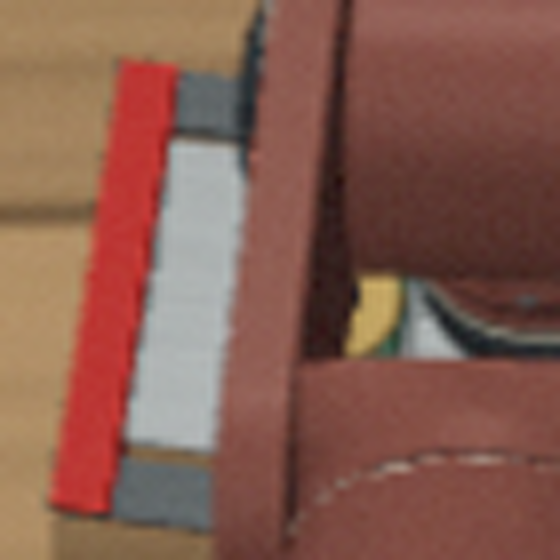

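The tool stopped moving while the force rose to 9 N, and the plate meets the red stop along its whole width in the picture. I press slightly more to square it, then back straight off.

>>> apply_moves(commands=[{"linear": [0.0005,0,0],"delta_rot": [0,0,0],"fingers": 105},{"linear": [0.001,0,0],"delta_rot": [0,0,0],"fingers": 105},{"linear": [0.0015,0,0],"delta_rot": [0,0,0],"fingers": 105},{"linear": [0.002,0,0],"delta_rot": [0,0,0],"fingers": 105},{"linear": [0.0025,0,0],"delta_rot": [0,0,0],"fingers": 105},{"linear": [0.003,0,0],"delta_rot": [0,0,0],"fingers": 105},{"linear": [0.003,0,0],"delta_rot": [0,0,0],"fingers": 105},{"linear": [0.003,0,0],"delta_rot": [0,0,0],"fingers": 105}])

```text
time: 18.55
tool_pos: [0.5555, 0.0483, 0.0004]
tool_rot: [0.003, 0.756, 0.655, -0.003]
contact_force: [-3.2, -19.9, 1.9]
gripper_width: 0.586
```

```bash
python3 -c "
from h import *
p=J(-71,0); rel(*p,.00,81.7-90)"
```

```text
t 18.55 tcp [5.555e-01 4.830e-02 4.000e-04] jig [-70.    0.4] yaw -8.2 F [ -3.2 -19.9   1.9] w 0.586
delta [-0.001   0.0004  0.0004] rot [-0.02  0.49  0.1 ]
```

20 N with no further travel, so it is home. I back off and rise.

>>> apply_moves(commands=[{"linear": [-0.002,0,0],"delta_rot": [0,0,0],"fingers": 105},{"linear": [-0.005,0,0],"delta_rot": [0,0,0],"fingers": 105},{"linear": [-0.015,0,0],"delta_rot": [0,0,0],"fingers": 105},{"linear": [-0.035,0,0],"delta_rot": [0,0,0],"fingers": 105},{"linear": [-0.06,0,-0.01],"delta_rot": [0,0,0],"fingers": 105},{"linear": [-0.08,0,-0.045],"delta_rot": [0,0,0],"fingers": 105},{"linear": [-0.09,0,-0.085],"delta_rot": [0,0,0],"fingers": 105},{"linear": [-0.1,0,-0.125],"delta_rot": [0,0,0],"fingers": 105}])

```text
time: 19.35
tool_pos: [0.541, -0.0466, 0.1263]
tool_rot: [-0.001, 0.756, 0.654, 0.0]
contact_force: [0.9, 1.4, -0.3]
gripper_width: 0.587
```

>>> apply_moves(commands=[{"linear": [-0.035,0,-0.03],"delta_rot": [0,0,0],"fingers": 105},{"linear": [-0.07,0,-0.06],"delta_rot": [0,0,0],"fingers": 105},{"linear": [-0.105,0,-0.09],"delta_rot": [0,0,0],"fingers": 105},{"linear": [-0.14,0,-0.1],"delta_rot": [0,0,0],"fingers": 105},{"linear": [-0.18,0,-0.1],"delta_rot": [0,0,0],"fingers": 105},{"linear": [-0.2,0,-0.1],"delta_rot": [0,0,0],"fingers": 105},{"linear": [-0.2,0,-0.1],"delta_rot": [0,0,0],"fingers": 105},{"linear": [-0.2,0,-0.1],"delta_rot": [0,0,0],"fingers": 105}])

```text
time: 20.15
tool_pos: [0.5127, -0.2439, 0.2251]
tool_rot: [-0.0, 0.756, 0.654, 0.001]
contact_force: [-0.6, -0.1, -0.4]
gripper_width: 0.586
```

```bash
python3 -c "
from h import *
p=J(-71,0); rel(*p,.00,81.7-90)
f=eyes.grab_frame('top'); cv2.imwrite('pics/top13r.png',f[:,:,::-1]); cv2.imwrite('pics/top13.png',cv2.resize(f[190:260,220:310],None,fx=8,fy=8,interpolation=cv2.INTER_CUBIC)[:,:,::-1])
f=eyes.grab_frame('side'); cv2.imwrite('pics/side13.png',f[:,:,::-1])
"
```

```text
t 20.15 tcp [ 0.5127 -0.2439  0.2251] jig [-365.3    0.6] yaw -8.3 F [-0.6 -0.1 -0.4] w 0.586
delta [0.294  0.0005 0.2255] rot [ 0.01 -0.09 -0.  ]
```

View pics/top13.png

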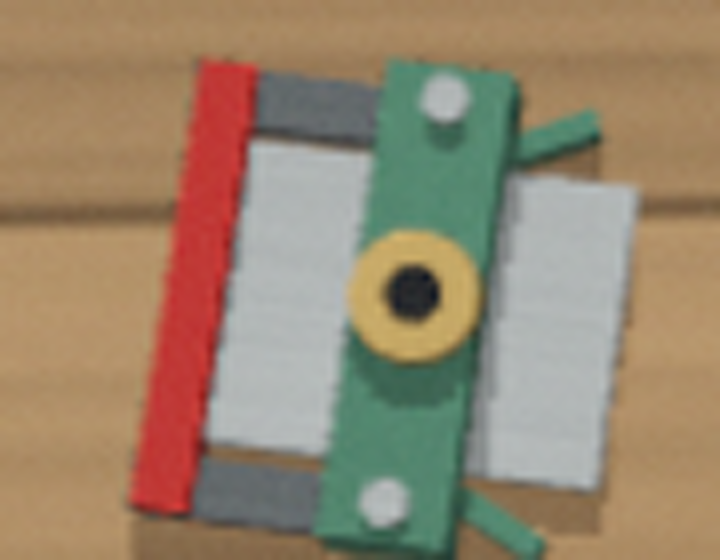

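View pics/side13.png

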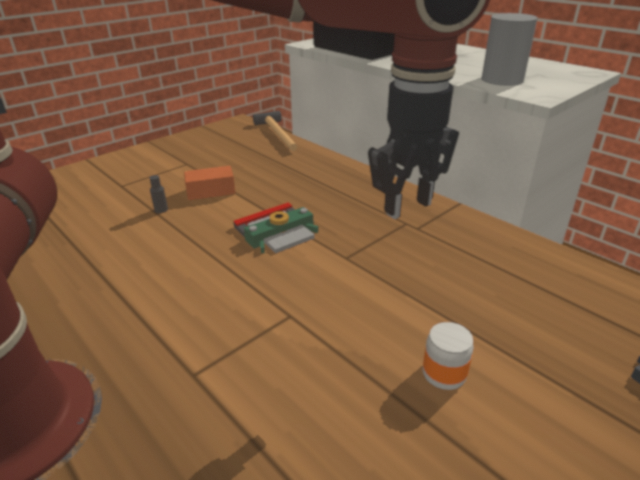

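```bash
python3 - <<'E'
from h import *
f=cv2.imread('pics/top13r.png')[:,:,::-1].astype(float)
sat=-(f.max(2)-f.min(2)); red=f[:,:,0]-f[:,:,1]
for nm,s,box,z in (('trail',sat,(217,246,286,312),.01),('lead',sat,(211,243,236,264),.01),('red',red,(202,250,228,262),.018)):
    for i,e in enumerate(rowedges(f,s,*box)):
        if len(e)<4: continue
        # drop outliers
        k=np.polyfit(e[:,1],e[:,0],1); r=e[:,0]-np.polyval(k,e[:,1]); e=e[abs(r)<1]
        p,a=fit('top',e,z); print(nm,'LR'[i],len(e),p.round(1),a.round(2),jig(p/1000),'res',r.std().round(2))
E
```

```text
red L 48 [594.2 193.2] 81.85 [ 79. -17.] res 0.11
red R 48 [563.7 178.4] 81.97 [59.9 11.1] res 0.12
```

```bash
python3 - <<'E'
from h import *
f=cv2.imread('pics/top13r.png')[:,:,::-1].astype(float)
sat=f.max(2)-f.min(2)
def edge(ya,yb,xf,guard,s=sat,z=.01):
    pts=[]
    for y in range(ya,yb):
        x0=int(round(xf(y))); seg=s[y,x0-5:x0+6]; lo,hi=seg.min(),seg.max(); t=(lo+hi)/2
        d=seg-t; i=[j for j in range(len(d)-1) if d[j]*d[j+1]<=0]
        j=min(i,key=lambda j:abs(j-5)); pts.append((x0-5+j+d[j]/(d[j]-d[j+1]),y))
    e=np.array(pts); k=np.polyfit(e[:,1],e[:,0],1); r=e[:,0]-np.polyval(k,e[:,1]); e=e[abs(r)<.6]
    p,a=fit('top',e,z); print(len(e),p.round(1),a.round(2),jig(p/1000),'sd',r.std().round(2))
    return
L=lambda a,b:(lambda y: 220+a[0]/8+(y-190-a[1]/8)*(b[0]-a[0])/(b[1]-a[1])-.4)
print('trail');edge(216,249,L((638,188),(602,490)),0)
print('lead');edge(210,244,L((248,142),(207,445)),0)
# plate side edges (columns): angle via transposed
E
```

```text
trail
33 [543.9  59. ] 82.08 [-61.1  13.4] sd 0.14
lead
34 [564.5 179.9] 81.93 [61.6 10.5] sd 0.11
```

Plate edges are at 82.0–82.1° and the stop at 81.9–82.0°, so the plate is square. The trailing edge is 61 mm before the bridge's middle (60 nominal), and the plate meets the stop. I hand it in.

```bash
python3 -c "
from plant import job_done; print(job_done())"
```

```text
the job is handed in; nothing more can be done
None
```

The die plate is home under the bridge and the job is handed in, at about 20 s of the 67 s allowed. I nudged the plate about 14 mm sideways onto the slot line. Then I pushed it from behind with the half-open fingertips, under the bridge and up to the red stop.

- **At the stop:** the tool stopped advancing while the force rose from about 4 N to 20 N. I then backed straight off and rose clear.
- **Squareness:** in the last top view the plate's ends lie at 81.9–82.1° and the stop at 81.9–82.0°. No gap shows at the stop.
- **Position:** its trailing edge measures 61 mm on the mouth side of the bridge's middle, against 60 mm nominal. That is within the 2 mm calibration. The hole itself is hidden under the guide, so I did not see it directly.
- **Surroundings:** the tin, punch and brick look unmoved by eye in the last side view; I did not re-measure them. The gripper is about 0.22 m above the bench, touching nothing.

No check failed. The tool did stop about 1 mm farther in than I predicted, which is also within calibration error.

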